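Back off a ratchet specimen stage and set its pawl again

TASK

Lift the red pawl clear of the ratchet wheel by its knob, then turn the wheel backwards (clockwise from above) by the black crank knob until you feel the carriage come gently to rest on the rubber buffer hidden in the white housing, without forcing it. Then swing the pawl back so that it rests on the wheel's teeth again, leaving the carriage on the buffer. Never force the wheel against the pawl, do not push the carriage itself, and leave the dish, vial and brush where they are.

Things in the scene. Friction and masses are not known exactly. Their poses are not given: they have to be found in the camera images.
- stage: Fixed steel base plate 12 mm thick. Origin on its underside, straight below the wheel's vertical axis; z up. In this frame (mm) it spans x -75..125, y -255..100; the carriage runs along y. A clamp post 28 mm wide stands at x 100, y -60, to 103 mm above the bench; all else but the two knobs is under 50 mm high, the vial reaches 62 mm.
- hub (a point): Centre of the ratchet wheel's top face, on its vertical axis, 32 mm above the bench. Brass wheel, 100 mm across, 12 mm thick, 12 saw teeth 8 mm deep. The crank knob goes round this axis at a radius of 42 mm. The wheel drives the carriage: 16 mm of travel for each rad.
- crank_knob_mid (a point): Middle (half-way up) of the black upright crank knob on the wheel: a cylinder 16 mm across, 40 mm high, from 35 to 75 mm above the bench, spinning freely on its own pin. Pinch it from above; the fingers can keep one yaw while it is led round. It starts at 120 degrees about the hub, counted from the stage's x towards its y.
- wheel (a joint): Wheel angle, rad: about 0 at the start, growing backwards (clockwise from above). The pawl in the teeth blocks that way. It stays where left. Drag at the crank knob is about 2 N; on the buffer it rises by about 2.4 N per 0.1 rad. The buffer is met between 1.3 and 2.7 rad, differently each time. Over 25 N on the buffer (9.5 N above the drag at the knob) is forcing it.
- pawl (a joint): Pawl angle, rad: 0 with its nose down in a gap between teeth, up to about 0.17 with the nose on a tooth's tip, 0.70 at the end of its travel; growing as it is lifted out (clockwise from above). It stays where left (drag about 1 N at its knob). Clear of the wheel from 0.35; resting on the teeth below 0.20, wherever on a tooth the nose lands.
- pawl_pivot (a point): Top of the pawl on its fixed vertical pivot, 34 mm above the bench, at x 50, y 55 mm in the stage's frame.
- pawl_knob_mid (a point): Middle (half-way up) of the red upright knob on the pawl's tail: a cylinder 16 mm across, 40 mm high, from 34 to 74 mm above the bench, spinning freely on its pin. It moves on a circle of radius 46 mm about the pawl's pivot; with the pawl at 0 it is at x 95, y 63.5 mm in the stage's frame, and lifting leads it clockwise. The nose is 51 mm from the pivot.
- carriage: Aluminium carriage 60 x 50 mm with a glass slide and two brass clips, top 40 mm above the bench. Origin under its middle, 15 mm above the bench. It slides along the stage's y; turning the wheel backwards moves it to -y, its nose rod going into the housing. Driven only by the wheel, not to be pushed by hand.
- nose (a point): Tip of the carriage's steel nose rod (10 mm across), inside the housing. It is what meets the buffer.
- buffer_house: White fixed housing 44 x 80 mm, top 48 mm above the bench, on the stage. Origin under its middle, at x 16, y -205 mm in the stage's frame. Inside, out of sight, is a spring-backed rubber buffer (4 N per mm) whose place differs each time, so that it must be felt.
- dish_mid (a point): Middle of a closed clear dish 60 mm across and 16 mm high, loose on the bench on the stage's +y side. Leave alone.
- vial_mid (a point): Middle (half-way up) of a small amber vial with a blue cap, 24 mm across and 50 mm high, standing loose on the base plate on the robot's side of the carriage. Leave alone.
- brush_mid (a point): Middle of a small brush 150 mm long, lying loose on the bench between the robot and the stage. Leave alone.

How it is judged:
By the outcome, as a careful person would: the job done as asked, in the order asked, and still so for the second after the job is handed in, with the robot touching nothing.
It also fails if it takes over 72 s, if anything falls off the work surface, if the arm or the gripper's body presses on something with over 40 N, if the wrist force passes 120 N, or if a joint passes its speed limit or range.

ROBOT

A 6-joint arm with a two-finger parallel gripper is mounted at the origin on the work surface. World frame = base frame: x ahead of the robot, y to its left, z up, the work surface at z = 0. Lengths are in m, angles in rad, forces in N, time in s.
With the tool pointing down it reaches from about 0.375 to 0.9 m from the base axis. Payload 3.1 kg.
Tool frame: the origin (TCP) lies between the finger pads; the fingertips stand 19 mm ahead of it and the grasp point (between the pads) is the TCP; z points along the fingers, y is the direction in which the jaws open and shut (so a half turn about z gives the same grasp; the last joint's range is limited). The gripper opens to 87 mm and grips with 3 to 60 N. Pads are 19 mm wide; open, the fingers measure 117 mm over their backs; the gripper's body (75 mm by 190 mm) begins 51 mm behind the grasp point.
Start: joints at [1.067, 0.527, 1.433, -0, 1.181, -0.178], TCP at [0.2, 0.592, 0.242] pointing down, gripper open.
Joint ranges: [-3.08, 3.08], [-0.75, 2.2], [0.22, 2.44], [-1.43, 4.57], [0, 2.65], [-2.85, 2.85]. Speed limits (rad/s): [2.79, 2.79, 3.14, 3.14, 3.14, 3.14].

INTERFACE

Orientations are given as a unit quaternion [x, y, z, w].
In Python, from rig import robot gives the robot as it stands.
- The arm moves only by the tool apply_moves, never from a script. Its argument "series" is a list of rows, each a list of 7 numbers: the shift along the tool's x, y, z in cm, then the turn, a rotation vector about the tool's x, y, z in degrees, then the opening, from 0 (shut) to 1 (fully open). In form: [[dx, dy, dz, rx, ry, rz, grip], ...]. A call has 1 to 5 rows; each row is the pose to reach, as a shift and turn from the pose commanded when the call began, along the tool's axes at that moment; what a row does not reach only later rows make up. A row lasts 1/12 s, in which the tool goes at most 41.7 mm and 7.16 degrees, less where a joint would pass 70% of its speed; a pose out of reach is approached as far as the arm can. A call with a gripper value outside its range is refused whole. The fingers move at their own pace and stop on an object; "newtons" is the grip in N (left out, the last holds). Time passes only in rows, so rows that repeat a pose let the fingers close. It gives the time, the measured TCP pose, the force and the opening at its end, in the units of the state.
- robot.get_obs(): the state, without advancing time (a new reading comes with each control period).
- robot.camera(name): name is "side" or "top" or "wrist"; returns the picture (400x640x3 uint8, red, green, blue); there is no depth.
- robot.camera_params(name): a dict with "mtx" (3x3 intrinsics, pixels), "origin" and "rotation" of the camera in the world. Camera axes: x right, y down, z forward; pixel columns grow to the right and rows downward; lengths in m; the calibration is good to about 2 mm. A picture is of the moment at which its call begins: read the wrist's pose just before it. camera_params takes no time and is no camera call; for the wrist camera it gives the pose at the moment of the call.
- robot.hand_in(): hands the job in, once; it reports no verdict.
The state is a dict: "time": time; "q": joint angles; "joint_velocities": joint speeds; "joint_torque": joint torques, N m; "position": TCP position; "tool_rot": TCP orientation; "ft_force": force on the tool from outside, world axes, zero at the start; "moment": the same for the moment, N m; "grip_width": finger opening in m.
Only numpy, scipy, OpenCV 4.12 (cv2) and the standard library are available. Lean on these libraries where they do the work, as an engineer would, in place of code of your own. Each camera call takes 0.05 s, during which the arm holds its last target. There are 200 camera calls.

## Working session

There is one attempt and no reset: what is moved stays moved. The work goes in short steps, Python scripts to look and compute and a tool call to move; the robot and the scene stay as the last step left them, time stands still between calls to the robot, and variables do not carry over. Pictures are saved under pics/ and viewed, about 8 in all and at most 12, crops included, and the job is handed in when it is done.

Besides the shell and the picture viewer there is one more tool, called after "Request:" in YAML: its name, and indented under it one key for each argument. apply_moves: Moves the arm, as the interface text tells. Its arguments: {"type":"object","properties":{"series":{"type":"array"},"newtons":{"type":"number"}},"required":["series"]}

```bash
mkdir -p pics; ls; python3 - <<'E'
from rig import robot
import cv2,numpy as np
o=robot.get_obs();print({k:np.round(v,3) for k,v in o.items()})
for n in("top","side"):
    im=robot.camera(n);cv2.imwrite(f"pics/{n}0.png",im[:,:,::-1]);p=robot.camera_params(n);print(n,p)
E
```

```text
pics
{'time': np.float64(0.0), 'q': array([ 1.066,  0.528,  1.434,  0.   ,  1.181, -0.178]), 'joint_velocities': array([-0.001, -0.002, -0.001,  0.001, -0.002, -0.001]), 'joint_torque': array([  0.   , -44.005, -17.659,   0.063,   0.058,  -0.   ]), 'position': array([0.2  , 0.592, 0.241]), 'tool_rot': array([ 0.162,  0.987, -0.001, -0.   ]), 'ft_force': array([ 0.04 , -0.479, -0.364]), 'moment': array([0.031, 0.044, 0.019]), 'grip_width': np.float64(0.087)}
top {'mtx': array([[442.30975584,   0.        , 317.6584061 ],
       [  0.        , 442.30975584, 190.48442453],
       [  0.        ,   0.        ,   1.        ]]), 'origin': array([0.41955996, 0.04929568, 0.99097979]), 'rotation': array([ 0.71175789, -0.70064911,  0.03539855, -0.03519207])}
side {'mtx': array([[403.74343816,   0.        , 318.15460617],
       [  0.        , 403.74343816, 197.33111496],
       [  0.        ,   0.        ,   1.        ]]), 'origin': array([ 0.28740724, -0.51534212,  0.57218914]), 'rotation': array([ 0.88767518, -0.16819366,  0.07584861, -0.42188939])}
```

View pics/top0.png

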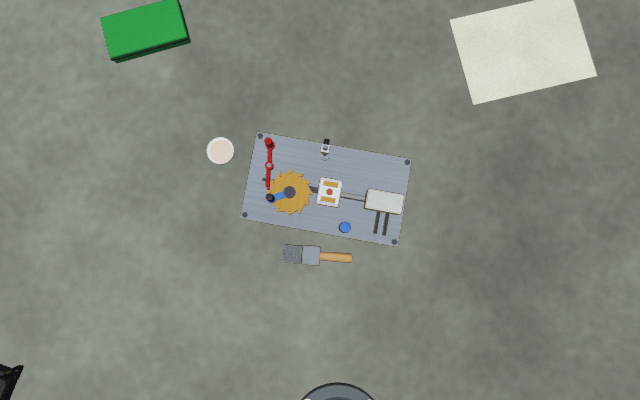

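View pics/side0.png

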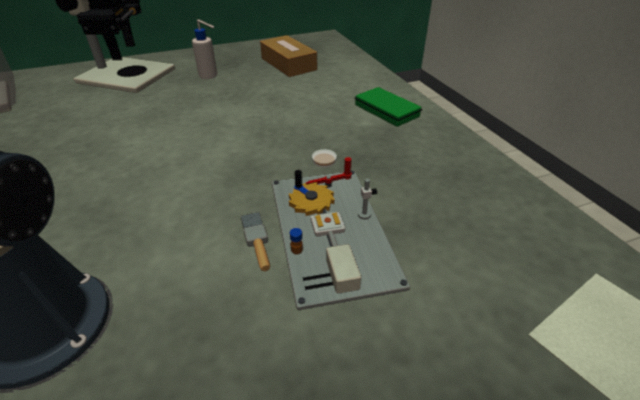

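The top view shows the plate corners at about (258,132), (411,158), (397,246) and (242,218), the red knob at (268,142), and the black knob at (270,198). The side view agrees with this layout.

```bash
cat > h.py <<'E'
import numpy as np,cv2
from rig import robot
from scipy.spatial.transform import Rotation as R
from scipy.optimize import least_squares
def unproj(p,uv,z):
    M=R.from_quat(p["rotation"]).as_matrix() if np.shape(p["rotation"])==(4,) else np.array(p["rotation"])
    uv=np.atleast_2d(uv).astype(float); r=np.c_[uv,np.ones(len(uv))]@np.linalg.inv(p["mtx"]).T@M.T
    z=np.broadcast_to(z,len(uv)); return (p["origin"]+r*((z-p["origin"][2])/r[:,2])[:,None])
def fit(S,W):  # 2D rigid
    f=lambda v:((np.c_[np.cos(v[2])*S[:,0]-np.sin(v[2])*S[:,1]+v[0],np.sin(v[2])*S[:,0]+np.cos(v[2])*S[:,1]+v[1]])-W).ravel()
    s=least_squares(f,[W[:,0].mean(),W[:,1].mean(),0]);return s.x,s.fun.reshape(-1,2)
def st2w(v,s):
    s=np.atleast_2d(s);c,n=np.cos(v[2]),np.sin(v[2]);return np.c_[c*s[:,0]-n*s[:,1]+v[0],n*s[:,0]+c*s[:,1]+v[1]]
E
python3 - <<'E'
from h import *
p=robot.camera_params("top")
S=np.array([[125,100],[125,-255],[-75,-255],[-75,100]])/1e3
v,r=fit(S,unproj(p,[[258,132],[411,158],[397,246],[242,218]],.012)[:,:2]);print("stage",v,"\n",r)
print("redknob",unproj(p,[268,142],.074),st2w(v,[.095,.0635]))
print("blackknob",unproj(p,[270,198],.075),st2w(v,.042*np.array([np.cos(2.094),np.sin(2.094)])))
print("hub",unproj(p,[289,192],.035))
print(robot.camera_params("wrist"))
E
```

```text
stage [ 0.51098131  0.1098738  -0.15811036] 
 [[ 0.00216679  0.00263731]
 [ 0.00014462 -0.00336208]
 [-0.00106773 -0.00368639]
 [-0.00124368  0.00441116]]
redknob [[0.6124219  0.15594726 0.074     ]] [[0.61479456 0.15762376]]
blackknob [[0.49409255 0.14850086 0.075     ]] [[0.49598578 0.1491056 ]]
hub [[0.51106435 0.11193425 0.035     ]]
{'mtx': array([[307.57951979,   0.        , 318.38814746],
       [  0.        , 307.57951979, 200.27358229],
       [  0.        ,   0.        ,   1.        ]]), 'origin': array([0.1268657 , 0.61675804, 0.38230006]), 'rotation': array([0.80435107, 0.57721689, 0.08159901, 0.11481127])}
```

Request:
apply_moves:
  series:
    - [-3,-1.9,0.2,0,0,0,0.6]
    - [-6,-3.8,0.4,0,0,0,0.6]
    - [-9,-5.7,0.6,0,0,0,0.6]
    - [-12,-7.6,0.8,0,0,0,0.6]
    - [-15,-9.5,1,0,0,0,0.6]
  newtons: 20

```text
time: 0.52
position: [0.3121, 0.4526, 0.2311]
tool_rot: [0.162, 0.987, -0.0, -0.0]
ft_force: [0.4, 0.7, 0.6]
grip_width: 0.0617
```

Request:
apply_moves:
  series:
    - [-3,-1.9,0.2,0,0,0,0.6]
    - [-6,-3.8,0.4,0,0,0,0.6]
    - [-9,-5.7,0.6,0,0,0,0.6]
    - [-12,-7.6,0.8,0,0,0,0.6]
    - [-15,-9.5,1,0,0,0,0.6]

```text
time: 0.93
position: [0.424, 0.3145, 0.2212]
tool_rot: [0.162, 0.987, -0.0, -0.0]
ft_force: [0.3, 0.9, -0.4]
grip_width: 0.0522
```

Request:
apply_moves:
  series:
    - [-3,-1.9,0.2,0,0,0,0.6]
    - [-6,-3.8,0.4,0,0,0,0.6]
    - [-9,-5.7,0.6,0,0,0,0.6]
    - [-12,-7.6,0.8,0,0,0,0.6]
    - [-15,-9.5,1,0,0,0,0.6]

```text
time: 1.35
position: [0.5357, 0.1765, 0.2111]
tool_rot: [0.162, 0.987, -0.0, -0.0]
ft_force: [0.5, -0.1, 0.0]
grip_width: 0.0519
```

Request:
apply_moves:
  series:
    - [-2,-1,0.2,0,0,-3,0.6]
    - [-4,-2,0.5,0,0,-6,0.6]
    - [-5.8,-3.1,1.2,0,0,-9.6,0.6]
    - [-5.8,-3.1,1.2,0,0,-9.6,0.6]
    - [-5.8,-3.1,1.2,0,0,-9.6,0.6]

```text
time: 1.77
position: [0.58, 0.1292, 0.1986]
tool_rot: [0.081, 0.997, 0.0, -0.001]
ft_force: [0.2, 0.9, -1.4]
grip_width: 0.0524
```

```bash
python3 - <<'E'
from h import *
o=robot.get_obs();print({k:np.round(o[k],4) for k in("time","position","tool_rot","ft_force","q")})
im=robot.camera("wrist");cv2.imwrite("pics/w1.png",im[:,:,::-1]);print(robot.camera_params("wrist"))
E
```

```text
{'time': np.float64(1.7667), 'position': array([0.58  , 0.1292, 0.1986]), 'tool_rot': array([ 0.0805,  0.9968,  0.    , -0.001 ]), 'ft_force': array([ 0.1615,  0.8788, -1.3593]), 'q': array([ 3.1200e-02,  5.3830e-01,  1.5536e+00,  3.0000e-04,  1.0518e+00,
       -1.3785e+00])}
{'mtx': array([[307.57951979,   0.        , 318.38814746],
       [  0.        , 307.57951979, 200.27358229],
       [  0.        ,   0.        ,   1.        ]]), 'origin': array([0.50367587, 0.1426436 , 0.34068966]), 'rotation': array([0.75398475, 0.64180591, 0.0910133 , 0.10634262])}
```

View pics/w1.png

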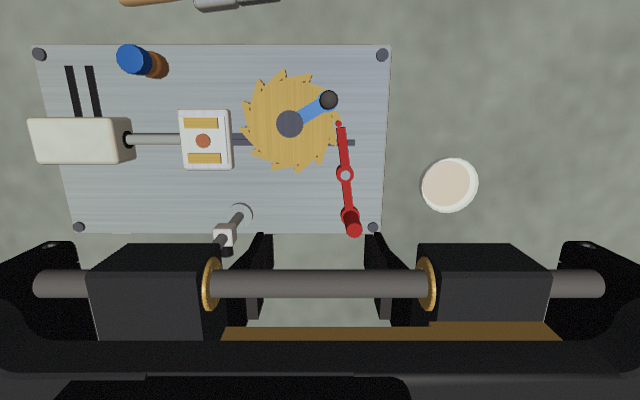

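The wrist view shows the black knob top at (329,99), the red knob top at about (354,229), the hub at (289,124), the pivot at (345,174), and the plate corners at (32,45), (391,45) and (382,234).

```bash
python3 - <<'E'
from h import *
p=robot.camera_params("wrist")
S=np.array([[-75,-255],[-75,100],[125,100],[50,55],[-21,36.4],[95,63.5],[0,0]])/1e3
px=[[32,45],[391,45],[382,234],[345,174],[329,99],[354,229],[289,124]]
W=unproj(p,px,[.012,.012,.012,.034,.075,.074,.036])[:,:2]
v,r=fit(S,W);print(v,"\n",np.round(r*1e3,1));print(W)
v,r=fit(S[3:],W[3:]);print(v,np.round(r*1e3,1))
print(np.round(st2w(v,S),4))
im=cv2.imread("pics/w1.png")
cv2.imwrite("pics/c1.png",cv2.resize(im[60:250,220:400],None,fx=3,fy=3,interpolation=cv2.INTER_CUBIC))
E
```

```text
[ 0.5104649   0.11372453 -0.15950416] 
 [[-2.2 -4.6]
 [-1.4  2. ]
 [ 1.  -0.8]
 [ 0.5  0.3]
 [ 0.2 -0. ]
 [ 2.   2.6]
 [-0.1  0.6]]
[[ 0.39813467 -0.12151227]
 [ 0.45368645  0.22239319]
 [ 0.6488076   0.1934487 ]
 [ 0.56802099  0.15977584]
 [ 0.49533247  0.15301857]
 [ 0.61231227  0.15873897]
 [ 0.51057017  0.11311656]]
[ 0.50942274  0.11327593 -0.17095801] [[ 0.  -0.8]
 [-0.4 -0.3]
 [ 1.5  0.9]
 [-1.1  0.2]]
[[ 0.3921 -0.1252]
 [ 0.4525  0.2246]
 [ 0.6496  0.1906]
 [ 0.5681  0.159 ]
 [ 0.4949  0.1527]
 [ 0.6138  0.1597]
 [ 0.5094  0.1133]]
```

View pics/c1.png

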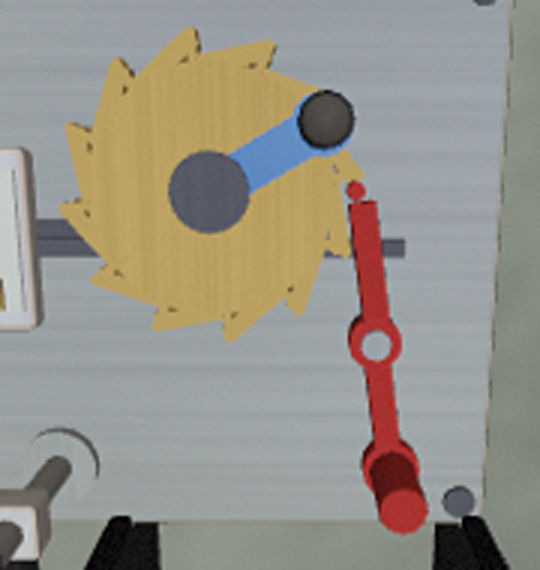

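The crop puts the red knob top at (403,510), which is original pixel (354,230), with the pawl's nose in the teeth. I'll descend on it.

Request:
apply_moves:
  series:
    - [-1.4,1.7,2,0,0,0,0.6]
    - [-2.8,3.5,4,0,0,0,0.6]
    - [-2.8,3.5,6,0,0,0,0.6]
    - [-2.8,3.5,8,0,0,0,0.6]
    - [-2.8,3.5,10,0,0,0,0.6]

```text
time: 2.23
position: [0.6123, 0.1621, 0.0989]
tool_rot: [0.078, 0.997, 0.0, -0.0]
ft_force: [0.3, -0.8, -0.5]
grip_width: 0.0521
```

Request:
apply_moves:
  series:
    - [0,0,1.5,0,0,0,0.6]
    - [0,0,3,0,0,0,0.6]
    - [0,0,3,0,0,0,0.4]
    - [0,0,3,0,0,0,0.3]
    - [0,0,3,0,0,0,0.25]

```text
time: 2.65
position: [0.6134, 0.1611, 0.0705]
tool_rot: [0.079, 0.997, 0.0, 0.001]
ft_force: [-0.4, -0.1, 0.7]
grip_width: 0.0392
```

```bash
python3 - <<'E'
from h import *
o=robot.get_obs();print({k:np.round(o[k],4) for k in("time","position","tool_rot","ft_force","grip_width")})
im=robot.camera("wrist");cv2.imwrite("pics/w2.png",im[:,:,::-1])
E
```

```text
{'time': np.float64(2.65), 'position': array([0.6134, 0.1611, 0.0705]), 'tool_rot': array([7.870e-02, 9.969e-01, 1.000e-04, 5.000e-04]), 'ft_force': array([-0.3863, -0.0599,  0.6727]), 'grip_width': np.float64(0.0392)}
```

View pics/w2.png

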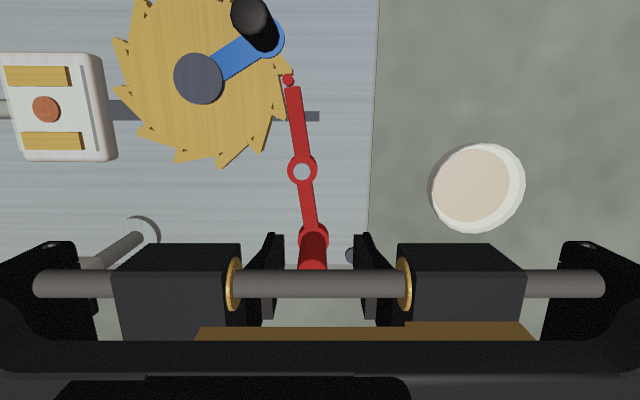

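The red knob is between the pads, about 2 mm off centre to the -y side (column 313 against a pad mid of 320). I'll recentre and close gently.

Request:
apply_moves:
  series:
    - [0,-0.25,0,0,0,0,0.3]
    - [0,-0.25,0,0,0,0,0.25]
    - [0,-0.25,0,0,0,0,0.2]
    - [0,-0.25,0,0,0,0,0.1]
    - [0,-0.25,0,0,0,0,0.1]
  newtons: 12

```text
time: 3.12
position: [0.6132, 0.1577, 0.07]
tool_rot: [0.079, 0.997, 0.0, 0.0]
ft_force: [0.2, -0.6, 1.5]
grip_width: 0.0157
```

Request:
apply_moves:
  series:
    - [0,0,0,0,0,0,0.1]
    - [0,0,0,0,0,0,0.1]

```text
time: 3.28
position: [0.6132, 0.1577, 0.0699]
tool_rot: [0.079, 0.997, -0.0, 0.0]
ft_force: [0.1, -0.7, 3.9]
grip_width: 0.0157
```

Request:
apply_moves:
  series:
    - [0,-0.56,0,0,0,0,0.1]
    - [0,-1.12,0,0,0,0,0.1]
    - [0.1,-1.68,0,0,0,0,0.1]
    - [0.28,-2.2,0,0,0,0,0.1]
    - [0.28,-2.2,0,0,0,0,0.1]

```text
time: 3.7
position: [0.6067, 0.135, 0.0699]
tool_rot: [0.079, 0.997, -0.0, 0.0]
ft_force: [0.3, -2.3, 3.7]
grip_width: 0.0151
```

Request:
apply_moves:
  series:
    - [0,0,0,0,0,0,0.1]
    - [0,0,0,0,0,0,0.1]

```text
time: 3.87
position: [0.6071, 0.1358, 0.0699]
tool_rot: [0.079, 0.997, -0.0, 0.001]
ft_force: [2.6, -1.6, 3.7]
grip_width: 0.0158
```

Request:
apply_moves:
  series:
    - [0,0,0,0,0,0,0.3]
    - [0,0,0,0,0,0,0.45]
    - [0,0,0,0,0,0,0.45]
    - [0,0,-1,0,0,0,0.45]
    - [0,0,-3,0,0,0,0.45]

```text
time: 4.28
position: [0.6041, 0.1367, 0.0974]
tool_rot: [0.079, 0.997, -0.0, -0.004]
ft_force: [0.6, 0.2, -0.3]
grip_width: 0.0369
```

Request:
apply_moves:
  series:
    - [0,0,-3,0,0,0,0.5]
    - [3,0,-4,0,0,0,0.6]
    - [6,0,-4,0,0,0,0.6]
    - [9,0,-4,0,0,0,0.6]
    - [11.3,0,-4,0,0,0,0.6]

```text
time: 4.7
position: [0.492, 0.1548, 0.1402]
tool_rot: [0.079, 0.997, -0.0, -0.001]
ft_force: [-1.1, 0.7, -0.2]
grip_width: 0.0515
```

Request:
apply_moves:
  series:
    - [0,0,0,0,0,0,0.6]
    - [0,0,2,0,0,0,0.6]
    - [0,0,3,0,0,0,0.6]
    - [0,0,3,0,0,0,0.6]

```text
time: 5.03
position: [0.4941, 0.1543, 0.108]
tool_rot: [0.079, 0.997, -0.0, -0.002]
ft_force: [1.1, -0.1, -0.9]
grip_width: 0.0522
```

```bash
python3 - <<'E'
from h import *
o=robot.get_obs();print({k:np.round(o[k],4) for k in("time","position","tool_rot","ft_force","grip_width")})
im=robot.camera("wrist");cv2.imwrite("pics/w3.png",im[:,:,::-1])
E
```

```text
{'time': np.float64(5.0333), 'position': array([0.4941, 0.1543, 0.108 ]), 'tool_rot': array([ 7.900e-02,  9.969e-01, -3.000e-04, -1.900e-03]), 'ft_force': array([ 1.0756, -0.1141, -0.8774]), 'grip_width': np.float64(0.0522)}
```

View pics/w3.png

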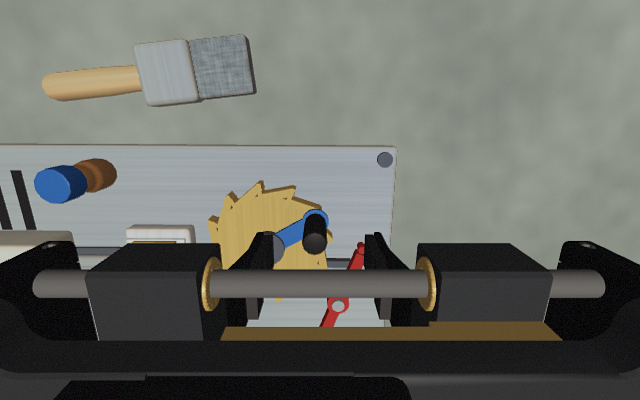

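The black knob top is at (314,243), between the pads and nearly centred, and the pawl is swung clear. I'll descend and grip.

Request:
apply_moves:
  series:
    - [-0.1,-0.2,1.3,0,0,0,0.6]
    - [-0.1,-0.2,2.6,0,0,0,0.6]
    - [-0.1,-0.2,3.9,0,0,0,0.45]
    - [-0.1,-0.2,3.9,0,0,0,0.3]
    - [-0.1,-0.2,3.9,0,0,0,0.25]
  newtons: 15

```text
time: 5.5
position: [0.496, 0.1521, 0.0704]
tool_rot: [0.079, 0.997, -0.0, -0.0]
ft_force: [-0.6, -0.3, 0.2]
grip_width: 0.0391
```

Request:
apply_moves:
  series:
    - [0,0,0,0,0,0,0.2]
    - [0,0,0,0,0,0,0.15]
    - [0,0,0,0,0,0,0.1]
    - [0,0,0,0,0,0,0.1]
    - [0,0,0,0,0,0,0.1]

```text
time: 5.92
position: [0.4962, 0.1517, 0.0713]
tool_rot: [0.079, 0.997, -0.0, 0.001]
ft_force: [0.7, -3.1, 3.3]
grip_width: 0.015
```

```bash
python3 - <<'E'
from h import *
o=robot.get_obs();print({k:np.round(o[k],4) for k in("time","position","tool_rot","ft_force","moment","grip_width")})
hub=np.array([.510,.1133]);P=o["position"][:2];d=P-hub;print(np.hypot(*d),np.degrees(np.arctan2(d[1],d[0])))
a0=np.arctan2(d[1],d[0]);rr=.042;q=o["tool_rot"];A=R.from_quat(q).as_matrix()
for w in np.arange(0,2.81,.1):
    t=hub+rr*np.array([np.cos(a0-w),np.sin(a0-w)])-(hub+rr*np.array([np.cos(a0),np.sin(a0)]))
    print(round(w,2),np.round(np.r_[t,0]@A*100,2)[:2])
E
```

```text
{'time': np.float64(5.9167), 'position': array([0.4962, 0.1517, 0.0713]), 'tool_rot': array([ 7.870e-02,  9.969e-01, -4.000e-04,  6.000e-04]), 'ft_force': array([ 0.6504, -3.0927,  3.3423]), 'moment': array([-0.6604,  0.0295,  0.03  ]), 'grip_width': np.float64(0.015)}
0.04081354160876614 109.73298280236511
0.0 [0. 0.]
0.1 [-0.38  0.18]
0.2 [-0.77  0.33]
0.3 [-1.18  0.43]
0.4 [-1.59  0.5 ]
0.5 [-2.01  0.52]
0.6 [-2.43  0.5 ]
0.7 [-2.85  0.44]
0.8 [-3.25  0.33]
0.9 [-3.65  0.19]
1.0 [-4.03  0.01]
1.1 [-4.39 -0.21]
1.2 [-4.72 -0.46]
1.3 [-5.03 -0.75]
1.4 [-5.31 -1.06]
1.5 [-5.55 -1.41]
1.6 [-5.76 -1.77]
1.7 [-5.93 -2.15]
1.8 [-6.07 -2.55]
1.9 [-6.16 -2.96]
2.0 [-6.21 -3.38]
2.1 [-6.22 -3.8 ]
2.2 [-6.19 -4.21]
2.3 [-6.11 -4.63]
2.4 [-6.   -5.03]
2.5 [-5.84 -5.42]
2.6 [-5.65 -5.79]
2.7 [-5.42 -6.15]
2.8 [-5.16 -6.47]
```

Request:
apply_moves:
  series:
    - [-0.38,0.18,0,0,0,0,0.1]
    - [-0.77,0.33,0,0,0,0,0.1]
    - [-1.18,0.43,0,0,0,0,0.1]
    - [-1.59,0.5,0,0,0,0,0.1]
    - [-2.01,0.52,0,0,0,0,0.1]

```text
time: 6.33
position: [0.5155, 0.1539, 0.0712]
tool_rot: [0.079, 0.997, -0.0, -0.001]
ft_force: [-3.0, -2.5, 6.5]
grip_width: 0.0151
```

```bash
cat > s.py <<'E'
from h import *
import sys
o=robot.get_obs();hub=np.array([.510,.1133]);d=o["position"][:2]-hub;r=np.hypot(*d);a=np.arctan2(d[1],d[0]);u=d/r;t=np.array([u[1],-u[0]])
f=o["ft_force"][:2]
print("t",round(o["time"],2),"r",round(r*1e3,1),"w",round(np.radians(110.4)-a,3),"Ft(along cw)",round(f@t,2),"Fr",round(f@u,2),"z",o["ft_force"][2].round(1),o["grip_width"].round(4),"tilt",np.round(o["tool_rot"],3))
E
python3 s.py
```

```text
Traceback (most recent call last):
  File "s.py", line 5, in <module>
    print("t",round(o["time"],2),"r",round(r*1e3,1),"w",round(np.radians(110.4)-a,3),"Ft(along cw)",round(f@t,2),"Fr",round(f@u,2),"z",o["ft_force"][2].round(1),o["grip_width"].round(4),"tilt",np.round(o["tool_rot"],3))
                                                                                                                                                                 ^^^^^^^^^^^^^^^^^^^^^
AttributeError: 'float' object has no attribute 'round'
```

Request:
apply_moves:
  series:
    - [-0.42,-0.02,-0.1,0,0,0,0.1]
    - [-0.84,-0.08,-0.1,0,0,0,0.1]
    - [-1.24,-0.19,-0.1,0,0,0,0.1]
    - [-1.64,-0.33,-0.1,0,0,0,0.1]
    - [-2.02,-0.51,-0.1,0,0,0,0.1]

```text
time: 6.75
position: [0.5354, 0.146, 0.0713]
tool_rot: [0.079, 0.997, 0.0, -0.001]
ft_force: [-3.1, -0.4, 1.1]
grip_width: 0.0154
```

```bash
sed -i 's/o\["ft_force"\]\[2\].round(1),o\["grip_width"\].round(4)/np.round(o["ft_force"][2],1),np.round(o["grip_width"],4)/' s.py; python3 s.py
```

```text
t 6.75 r 41.4 w 1.015 Ft(along cw) -2.19 Fr -2.17 z 1.1 0.0154 tilt [ 0.079  0.997  0.    -0.001]
```

Request:
apply_moves:
  series:
    - [-0.18,-0.11,0,0,0,0,0.1]
    - [-0.36,-0.22,0,0,0,0,0.1]
    - [-0.53,-0.34,0,0,0,0,0.1]
    - [-0.69,-0.47,0,0,0,0,0.1]
    - [-0.85,-0.61,0,0,0,0,0.1]

```text
time: 7.17
position: [0.5431, 0.1386, 0.0714]
tool_rot: [0.079, 0.997, 0.0, -0.0]
ft_force: [-2.3, 0.5, -0.5]
grip_width: 0.0152
```

```bash
python3 s.py
```

```text
t 7.17 r 41.7 w 1.273 Ft(along cw) -1.77 Fr -1.49 z -0.5 0.0152 tilt [ 0.079  0.997  0.    -0.   ]
```

Request:
apply_moves:
  series:
    - [-0.15,-0.15,0,0,0,0,0.1]
    - [-0.29,-0.3,0,0,0,0,0.1]
    - [-0.43,-0.46,0,0,0,0,0.1]
    - [-0.55,-0.63,0,0,0,0,0.1]

```text
time: 7.5
position: [0.5478, 0.1315, 0.0714]
tool_rot: [0.079, 0.997, 0.0, 0.0]
ft_force: [-0.9, 1.9, -3.0]
grip_width: 0.0155
```

```bash
python3 s.py
```

```text
t 7.5 r 41.9 w 1.478 Ft(along cw) -2.1 Fr 0.03 z -3.0 0.0155 tilt [0.079 0.997 0.    0.   ]
```

Request:
apply_moves:
  series:
    - [-0.12,-0.17,0.05,0,0,0,0.1]
    - [-0.23,-0.35,0.05,0,0,0,0.1]
    - [-0.33,-0.53,0.05,0,0,0,0.1]
    - [-0.42,-0.72,0.05,0,0,0,0.1]

```text
time: 7.83
position: [0.551, 0.1236, 0.0714]
tool_rot: [0.079, 0.997, 0.0, 0.001]
ft_force: [-0.9, 2.3, 0.3]
grip_width: 0.0155
```

```bash
python3 s.py
```

```text
t 7.83 r 42.2 w 1.68 Ft(along cw) -2.47 Fr -0.34 z 0.3 0.0155 tilt [0.079 0.997 0.    0.001]
```

Request:
apply_moves:
  series:
    - [-0.08,-0.19,0,0,0,0,0.1]
    - [-0.15,-0.39,0,0,0,0,0.1]
    - [-0.22,-0.59,0,0,0,0,0.1]
    - [-0.27,-0.8,0,0,0,0,0.1]

```text
time: 8.17
position: [0.5524, 0.1153, 0.0713]
tool_rot: [0.079, 0.997, 0.0, 0.001]
ft_force: [-1.3, 2.6, 2.5]
grip_width: 0.0155
```

```bash
python3 s.py
```

```text
t 8.17 r 42.5 w 1.881 Ft(along cw) -2.7 Fr -1.13 z 2.5 0.0155 tilt [0.079 0.997 0.    0.001]
```

Request:
apply_moves:
  series:
    - [-0.03,-0.2,0,0,0,0,0.1]
    - [-0.05,-0.41,-0.03,0,0,0,0.1]
    - [-0.06,-0.62,-0.03,0,0,0,0.1]

```text
time: 8.42
position: [0.5524, 0.109, 0.0714]
tool_rot: [0.079, 0.997, 0.0, 0.001]
ft_force: [1.9, 1.3, -0.8]
grip_width: 0.0155
```

```bash
python3 s.py
```

```text
t 8.42 r 42.6 w 2.029 Ft(along cw) -1.53 Fr 1.72 z -0.8 0.0155 tilt [0.079 0.997 0.    0.001]
```

Request:
apply_moves:
  series:
    - [-0.01,-0.21,0,0,0,0,0.1]
    - [-0.01,-0.42,0,0,0,0,0.1]
    - [0,-0.63,0,0,0,0,0.1]
    - [0.01,-0.83,0,0,0,0,0.1]

```text
time: 8.75
position: [0.551, 0.1009, 0.0714]
tool_rot: [0.079, 0.997, 0.0, 0.001]
ft_force: [3.5, 4.2, -1.5]
grip_width: 0.0157
```

```bash
python3 s.py
```

```text
t 8.75 r 42.8 w 2.222 Ft(along cw) -4.99 Fr 2.1 z -1.5 0.0157 tilt [0.079 0.997 0.    0.001]
```

Request:
apply_moves:
  series:
    - [0.02,-0.1,0,0,0,0,0.1]
    - [0.04,-0.21,0,0,0,0,0.1]
    - [0.04,-0.21,0,0,0,0,0.1]

```text
time: 9.0
position: [0.5503, 0.099, 0.0714]
tool_rot: [0.079, 0.997, 0.0, 0.001]
ft_force: [4.2, 3.1, -3.2]
grip_width: 0.0147
```

```bash
python3 s.py
```

```text
t 9.0 r 42.8 w 2.269 Ft(along cw) -4.27 Fr 2.89 z -3.2 0.0147 tilt [0.079 0.997 0.    0.001]
```

Request:
apply_moves:
  series:
    - [0.02,-0.11,0,0,0,0,0.1]
    - [0.04,-0.21,0,0,0,0,0.1]

```text
time: 9.17
position: [0.5497, 0.0974, 0.0714]
tool_rot: [0.079, 0.997, 0.0, 0.001]
ft_force: [4.0, 5.0, -2.5]
grip_width: 0.0152
```

```bash
python3 s.py
```

```text
t 9.17 r 42.8 w 2.308 Ft(along cw) -6.11 Fr 1.9 z -2.5 0.0152 tilt [0.079 0.997 0.    0.001]
```

Contact is confirmed: the tangential force rose from about 2 to 6 N and tracks the angle. I'll ease back slightly so the wheel's own drag holds it before release.

Request:
apply_moves:
  series:
    - [-0.02,0.1,0,0,0,0,0.1]
    - [-0.03,0.16,0,0,0,0,0.1]
    - [-0.03,0.16,0,0,0,0,0.1]

```text
time: 9.42
position: [0.5499, 0.0981, 0.0714]
tool_rot: [0.079, 0.997, -0.0, 0.001]
ft_force: [5.2, -0.3, -2.8]
grip_width: 0.0157
```

```bash
python3 s.py
```

```text
t 9.42 r 42.7 w 2.291 Ft(along cw) -1.55 Fr 4.95 z -2.8 0.0157 tilt [ 0.079  0.997 -0.     0.001]
```

Request:
apply_moves:
  series:
    - [-0.03,0.05,-0.03,0,0,0,0.1]
    - [-0.07,0.09,-0.03,0,0,0,0.1]
    - [-0.07,0.09,-0.03,0,0,0,0.1]

```text
time: 9.67
position: [0.5503, 0.099, 0.0715]
tool_rot: [0.079, 0.997, -0.0, 0.0]
ft_force: [4.0, -1.1, -4.9]
grip_width: 0.0154
```

```bash
python3 s.py
```

```text
t 9.67 r 42.7 w 2.268 Ft(along cw) -0.34 Fr 4.11 z -4.9 0.0154 tilt [ 0.079  0.997 -0.     0.   ]
```

Request:
apply_moves:
  series:
    - [0,0,0,0,0,0,0.22]
    - [0,0,0,0,0,0,0.3]
    - [0,0,0,0,0,0,0.4]
    - [0,0,0,0,0,0,0.4]
    - [0,0,0,0,0,0,0.4]

```text
time: 10.08
position: [0.5491, 0.0994, 0.0717]
tool_rot: [0.079, 0.997, -0.0, -0.001]
ft_force: [-0.3, 0.5, 0.4]
grip_width: 0.0332
```

Request:
apply_moves:
  series:
    - [0,0,-1.5,0,0,0,0.4]
    - [0,0,-4,0,0,0,0.4]
    - [0,0,-6.5,0,0,0,0.5]
    - [-2.5,2.2,-6.5,0,0,0,0.6]
    - [-5,4.5,-6.5,0,0,0,0.6]

```text
time: 10.5
position: [0.6063, 0.1356, 0.1388]
tool_rot: [0.08, 0.997, -0.0, 0.0]
ft_force: [0.3, -0.1, -0.9]
grip_width: 0.0471
```

Request:
apply_moves:
  series:
    - [0,0,1,0,0,0,0.6]
    - [0,0,2.7,0,0,0,0.6]
    - [0,0,2.7,0,0,0,0.6]

```text
time: 10.75
position: [0.6039, 0.136, 0.1067]
tool_rot: [0.079, 0.997, -0.0, -0.003]
ft_force: [-1.4, -0.5, -0.6]
grip_width: 0.0513
```

```bash
python3 - <<'E'
from h import *
o=robot.get_obs();print({k:np.round(o[k],4) for k in("time","position","tool_rot","ft_force","grip_width")})
im=robot.camera("wrist");cv2.imwrite("pics/w4.png",im[:,:,::-1])
E
```

```text
{'time': np.float64(10.75), 'position': array([0.6039, 0.136 , 0.1067]), 'tool_rot': array([ 7.870e-02,  9.969e-01, -4.000e-04, -3.300e-03]), 'ft_force': array([-1.353 , -0.5185, -0.5921]), 'grip_width': np.float64(0.0513)}
```

View pics/w4.png

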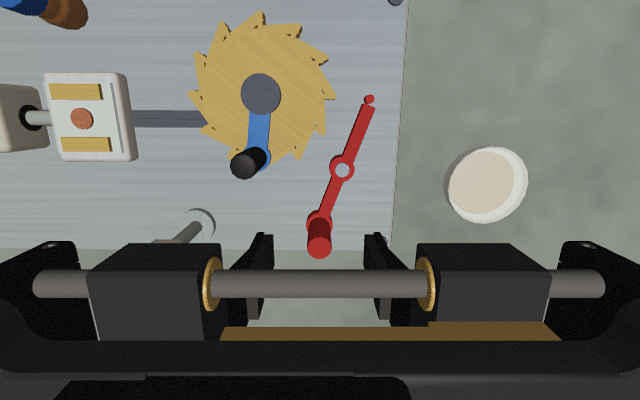

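The carriage is near the housing with its rod inside, the pawl is clear, and the red knob top at (319,247) is centred between the pads. I'll descend, grip, and begin the return swing.

Request:
apply_moves:
  series:
    - [-0.15,0,1.2,0,0,0,0.6]
    - [-0.15,0,2.5,0,0,0,0.6]
    - [-0.15,0,3.7,0,0,0,0.45]
    - [-0.15,0,3.7,0,0,0,0.3]
    - [-0.15,0,3.7,0,0,0,0.25]
  newtons: 12

```text
time: 11.22
position: [0.6069, 0.1354, 0.0713]
tool_rot: [0.079, 0.997, -0.0, -0.001]
ft_force: [0.2, -1.2, 0.1]
grip_width: 0.0394
```

Request:
apply_moves:
  series:
    - [0,0,0,0,0,0,0.2]
    - [0,0,0,0,0,0,0.15]
    - [0,0,0,0,0,0,0.1]
    - [0,0,0,0,0,0,0.1]
    - [0,0,0,0,0,0,0.1]

```text
time: 11.63
position: [0.6084, 0.1356, 0.0732]
tool_rot: [0.079, 0.997, 0.0, 0.001]
ft_force: [0.4, 0.0, 0.2]
grip_width: 0.0155
```

Request:
apply_moves:
  series:
    - [-0.1,0.25,0,0,0,0,0.1]
    - [-0.18,0.52,0,0,0,0,0.1]
    - [-0.25,0.8,0,0,0,0,0.1]
    - [-0.28,1.1,0,0,0,0,0.1]
    - [-0.28,1.1,0,0,0,0,0.1]

```text
time: 12.05
position: [0.613, 0.1468, 0.0731]
tool_rot: [0.079, 0.997, 0.0, 0.001]
ft_force: [-0.4, -0.4, 4.1]
grip_width: 0.0158
```

```bash
cat > p.py <<'E'
from h import *
o=robot.get_obs();pv=np.array([.568,.1595]);d=o["position"][:2]-pv;r=np.hypot(*d);a=np.arctan2(d[1],d[0]);u=d/r;t=np.array([-u[1],u[0]])
f=o["ft_force"][:2];print("t",round(o["time"],2),np.round(o["position"],4),"r",round(r*1e3,1),"pawl",round(np.radians(10.7)-.163-a,3),"Ft(ccw)",round(f@t,2),"Fr",round(f@u,2),np.round(o["ft_force"][2],1),np.round(o["grip_width"],4))
E
python3 p.py
```

```text
t 12.05 [0.613  0.1468 0.0731] r 46.8 pawl 0.298 Ft(ccw) -0.46 Fr -0.26 4.1 0.0158
```

Request:
apply_moves:
  series:
    - [0,0.2,-0.05,0,0,0,0.1]
    - [0,0.4,-0.05,0,0,0,0.1]
    - [0,0.5,-0.05,0,0,0,0.1]
    - [0,0.6,-0.05,0,0,0,0.1]

```text
time: 12.38
position: [0.6139, 0.152, 0.0732]
tool_rot: [0.079, 0.997, -0.0, 0.001]
ft_force: [1.0, -2.5, 2.7]
grip_width: 0.0153
```

```bash
python3 p.py
```

```text
t 12.38 [0.6139 0.152  0.0732] r 46.5 pawl 0.185 Ft(ccw) -2.26 Fr 1.34 2.7 0.0153
```

Request:
apply_moves:
  series:
    - [0,0.1,0,0,0,0,0.1]
    - [0,0.18,0,0,0,0,0.1]

```text
time: 12.55
position: [0.614, 0.1531, 0.0732]
tool_rot: [0.079, 0.997, -0.001, 0.0]
ft_force: [1.4, -3.9, 2.7]
grip_width: 0.0158
```

```bash
python3 p.py
```

```text
t 12.55 [0.614  0.1531 0.0732] r 46.5 pawl 0.161 Ft(ccw) -3.71 Fr 1.89 2.7 0.0158
```

Request:
apply_moves:
  series:
    - [0,0,0,0,0,0,0.1]
    - [0,0,0,0,0,0,0.1]

```text
time: 12.72
position: [0.614, 0.1531, 0.0732]
tool_rot: [0.079, 0.997, -0.0, 0.0]
ft_force: [1.1, -4.4, 2.0]
grip_width: 0.0154
```

```bash
python3 p.py; python3 - <<'E'
from h import *
im=robot.camera("wrist")[:,:,::-1];cv2.imwrite("pics/c5.png",cv2.resize(im[0:240,150:410],None,fx=2.4,fy=2.4,interpolation=cv2.INTER_CUBIC))
E
```

```text
t 12.72 [0.614  0.1531 0.0732] r 46.4 pawl 0.162 Ft(ccw) -4.18 Fr 1.69 2.0 0.0154
```

View pics/c5.png

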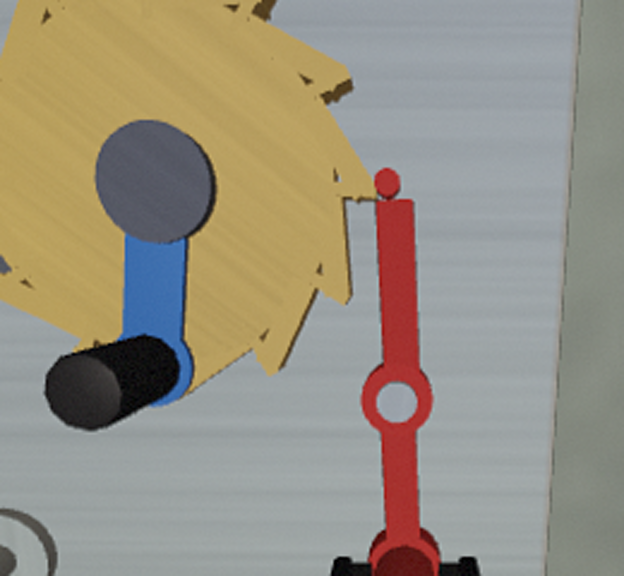

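The nose is on a tooth tip at crop (387,185), the pawl is at about 0.16 rad, and the force shows firm contact. I'll relax slightly, release and withdraw.

Request:
apply_moves:
  series:
    - [0,-0.05,0,0,0,0,0.1]
    - [0,-0.05,0,0,0,0,0.22]
    - [0,-0.05,0,0,0,0,0.35]
    - [0,-0.05,0,0,0,0,0.5]
    - [0,-0.05,0,0,0,0,0.5]

```text
time: 13.18
position: [0.6126, 0.1539, 0.0726]
tool_rot: [0.079, 0.997, 0.0, -0.001]
ft_force: [-0.6, 0.3, 0.2]
grip_width: 0.0314
```

Request:
apply_moves:
  series:
    - [0,0,-1.5,0,0,0,0.5]
    - [0,0,-4,0,0,0,0.5]
    - [0,0,-7,0,0,0,0.5]
    - [0,0,-10,0,0,0,0.5]
    - [0,0,-12,0,0,0,0.5]

```text
time: 13.6
position: [0.6141, 0.1539, 0.1956]
tool_rot: [0.079, 0.997, 0.001, 0.001]
ft_force: [0.1, -0.2, 0.7]
grip_width: 0.0433
```

Request:
apply_moves:
  series:
    - [0,0,0,0,0,0,0.5]
    - [0,0,0,0,0,0,0.5]
    - [0,0,0,0,0,0,0.5]

```text
time: 13.85
position: [0.6125, 0.1535, 0.1921]
tool_rot: [0.079, 0.997, -0.0, -0.001]
ft_force: [-0.8, -0.0, -0.6]
grip_width: 0.0435
```

```bash
python3 - <<'E'
from h import *
im=robot.camera("wrist")[:,:,::-1];cv2.imwrite("pics/c6.png",cv2.resize(im[20:260,130:450],None,fx=2.4,fy=2.4,interpolation=cv2.INTER_CUBIC))
E
```

```text
(no output)
```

View pics/c6.png

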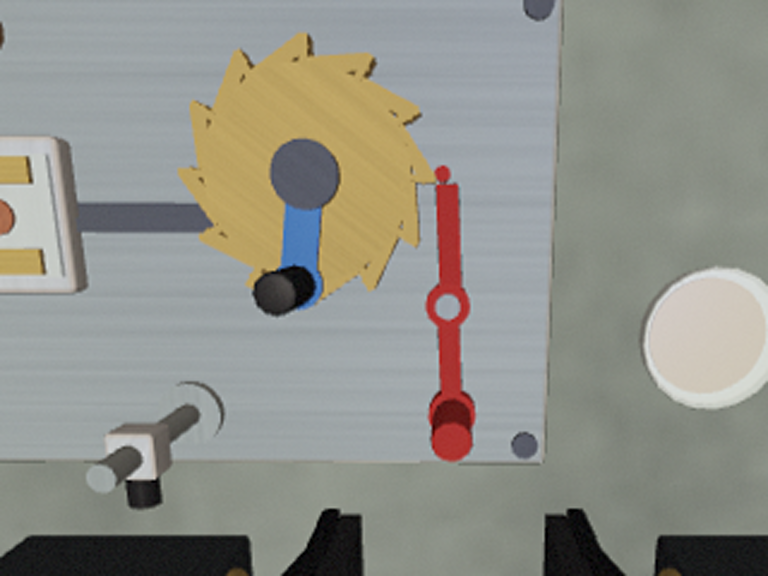

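```bash
python3 - <<'E'
from h import *
p=robot.camera_params("wrist");p1=dict(mtx=p["mtx"],origin=np.array([.50367587,.1426436,.34068966]),rotation=np.array([0.75398475,0.64180591,0.0910133,0.10634262]))
def ang(p,a,b,z):
    d=(unproj(p,a,z[0])-unproj(p,b,z[1]))[0];return np.arctan2(d[1],d[0])
n0=ang(p1,[338.7,123.3],[345.3,174.7],(.032,.034));n1=ang(p,[314.2,92.5],[316.3,147.5],(.032,.034))
print("pawl change by nose",(n0-n1+np.pi)%(2*np.pi)-np.pi)
k0=ang(p1,[354.3,230],[345.3,174.7],(.074,.034));k1=ang(p,[318.3,203.3],[316.3,147.5],(.074,.034))
print("pawl change by knob",k0-k1, "stage ang k0",k0-np.radians(10.7)+.163)
h=(130+305/2.4,20+174/2.4)
c1=ang(p,[245.4,142.1],h,(.075,.036));print("wheel",np.radians(110.5)-c1)
E
```

```text
pawl change by nose 0.10824663224864706
pawl change by knob 0.0903107049875798 stage ang k0 -0.04823352722044444
wheel 2.1955315452715585
```

```bash
python3 - <<'E'
from h import *
p=robot.camera_params("wrist");K=p["mtx"]
p1=dict(mtx=K,origin=np.array([.50367587,.1426436,.34068966]),rotation=np.array([0.75398475,0.64180591,0.0910133,0.10634262]))
o=robot.get_obs();T=R.from_quat(o["tool_rot"]);off=T.inv().apply(p["origin"]-o["position"]);rel=T.inv()*R.from_quat(p["rotation"])
T4=R.from_quat([.0787,.9969,-.0004,-.0033]);p4=dict(mtx=K,origin=np.array([.6039,.136,.1067])+T4.apply(off),rotation=(T4*rel).as_quat())
def show(n,p,c,h):
    C=unproj(p,c,.075)[0];H=unproj(p,h,.036)[0];e=np.array([.510,.1133,0])
    for q,l in((H,"seen hub"),(e,"est hub")):
        d=(C-q);print(n,l,"r",round(np.hypot(*d[:2])*1e3,1),"w",round(np.radians(110.5)-np.arctan2(d[1],d[0]),3))
    print(C,H)
show("w1",p1,[220+326/3,60+119/3],[220+209/3,60+191/3])
show("w4",p4,[243.5,164.5],[260.5,94])
show("now",p,[130+278/2.4,20+292/2.4],[130+305/2.4,20+174/2.4])
E
```

```text
w1 seen hub r 41.5 w -0.001
w1 est hub r 41.9 w 0.012
[0.49580347 0.15267006 0.075     ] [0.51036643 0.11380736 0.036     ]
w4 seen hub r 40.4 w 2.202
w4 est hub r 41.5 w 2.208
[0.54990708 0.10185955 0.075     ] [0.5109916 0.1127569 0.036    ]
now seen hub r 41.0 w 2.187
now est hub r 41.9 w 2.182
[0.55055602 0.10278883 0.075     ] [0.51095489 0.11326435 0.036     ]
```

```bash
python3 -c "
from rig import robot
print(robot.hand_in())"
```

```text
the job is handed in; nothing more can be done
None
```

I finished the job and handed it in at about 14 s on the robot's clock. The carriage should be resting lightly on the buffer and the pawl is back on the teeth.

- **Pawl lift:** I pinched the red knob and swung the pawl to about 0.5 rad, well clear of the wheel.
- **Wheel and buffer:** I led the crank knob clockwise. The drag stayed at about 2 N until roughly 2.1 rad, then rose to 6.1 N at 2.31 rad. That is about 4 N above the drag, against the 9.5 N limit. I eased back until the hand force was near zero and let go.
- **Pawl return:** I swung the pawl back until I felt the nose touch. The force at its knob reached about 4 N. The last picture shows the nose on a tooth tip, with the pawl at about 0.14–0.16 rad, below the 0.20 limit.

**Disagreement in the checks:** the hand position put the wheel at 2.27 rad just before release. The camera gave 2.18–2.21 rad afterwards, both before and after the pawl was returned. The likely cause is that the wheel sprang back slightly when released, with its own drag holding it. I estimate buffer contact began at 2.11–2.15 rad, so the carriage should still be touching it. I did not feel for this again once the pawl was engaged.

The gripper never came near the dish, vial or brush. The dish is in the last picture; I did not look at the vial and brush again at the end.

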